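Kit a power-supply tray, tall capacitor last

ROBOT

A 7-joint arm with a two-finger parallel gripper is mounted at the origin on the work surface. World frame = base frame: x ahead of the robot, y to its left, z up, the work surface at z = 0. Lengths are in m, angles in rad, forces in N, time in s.
With the tool pointing down it reaches from about 0.35 to 0.9 m from the base axis. Payload 8.1 kg.
Tool frame: the origin (TCP) lies at the very end of the fingers, on their centre line; the grasp point (between the pads) lies 19 mm behind it; z points along the fingers, y is the line along which they close (so a half turn about z gives the same grasp; the last joint's range is limited). The gripper opens to 85 mm and grips with 20 to 120 N. Pads are 22 mm wide; open, the fingers measure 114 mm over their backs; the gripper's body (76 mm by 85 mm) begins 54 mm behind the grasp point. The pads swing forward as they close: fully open they stand 13 mm farther back than shut.
Start: joints at [-1.448, 0.434, 0.025, 1.573, -0.012, 1.134, -0.075], TCP at [0.14, 0.609, 0.231] pointing down, gripper open.
Joint ranges: [-2.62, 2.62], [-0.44, 2.09], [-1.27, 1.32], [0.08, 2.57], [-1.32, 4.46], [0.12, 2], [-2.74, 2.74]. Speed limits (rad/s): [2.22, 2.22, 3.01, 3.01, 3.14, 3.14, 3.14].

INTERFACE

Orientations are given as [roll, pitch, yaw] about the fixed x, y, z axes, in that order (R = Rz(yaw) Ry(pitch) Rx(roll)).
In Python, from station import env gives the robot as it stands.
- The arm moves only by the tool drive_tool, never from a script. Its argument "commands" is text: rows parted by semicolons, each of 7 numbers parted by spaces: the shift along the tool's x, y, z in mm, then the turn, a rotation vector about the tool's x, y, z in rad, then the opening, from 0 (shut) to 1 (fully open). A call has 1 to 10 rows; each row shifts and turns the commanded pose from where the row before left it, along the tool's axes as they then stand; what a row does not reach is not made up. A row lasts 1/10 s, in which the tool goes at most 50 mm and 8.59 degrees, less where a joint would pass 70% of its speed; a pose out of reach is approached as far as the arm can. A call with a gripper value outside its range is refused whole. The fingers move at their own pace and stop on an object; "grip_force" is the grip in N (left out, the last holds). Time passes only in rows, so rows that do not move let the fingers close. It gives the time, the measured TCP pose, the force, the opening and the grip force at its end, in the units of the state.
- env.get_state(): the state, without advancing time (a new reading comes with each control period).
- env.capture(name): name is "scene" or "side" or "wrist"; returns the picture (384x512x3 uint8, blue, green, red); there is no depth.
- env.get_calibration(name): a dict with "fov_y" (degrees; the focal length in pixels is half the picture's height over the tangent of half this angle, whatever the lens; pixels are square), "cx", "cy" (the principal point, pixels), "R" (3x3) and "t" (3): a world point X has camera coordinates R X + t; the wrist camera has in their place "tool_from_camera" (4x4, takes a point from camera to tool coordinates, whose origin is the TCP and whose axes are the flange's). Camera axes: x right, y down, z forward; pixel columns grow to the right and rows downward; lengths in m; the calibration is good to about 2 mm. A picture is of the moment at which its call begins: read the wrist's pose just before it. get_calibration takes no time and is no camera call.
- env.sign_off(): hands the job in; it is judged then, once.
The state is a dict: "t": time; "qpos": joint angles; "joint_velocities": joint speeds; "joint_efforts": joint torques, N m; "ee_pos": TCP position; "orientation": TCP orientation; "wrist_force": force on the tool from outside, world axes, zero at the start; "torque": the same for the moment, N m; "opening": opening from 0.0 (shut) to 1.0 (fully open); "grasp_force": force on a finger pad.
Only numpy, scipy, OpenCV 4.12 (cv2) and the standard library are available. Lean on these libraries where they do the work, as an engineer would, in place of code of your own. Each camera call takes 0.05 s, during which the arm holds its last target. There are 200 camera calls.

TASK

Load the grey kit tray for the next power-supply build. First lay the finned heat sink flat, fins up, on the floor of the tray's larger compartment and let go of it; only then stand the tall capacitor upright on the floor of the smaller compartment, so that it is never in the way of the low part. Leave the short capacitor where it stands.

Things in the scene. Friction and masses are not known exactly. Their poses are not given: they have to be found in the camera images.
- tray: Open grey plastic kit tray, fixed, at any yaw: 148 (x) by 108 mm (y), 18 high, walls and floor 4 mm. Origin: centre of underside, z up. A 4 mm full-height divider along y makes a larger compartment, 76 by 100 mm (x -70 to +6, y -50 to +50, centre x = -32), and a smaller, 60 mm square (x +10 to +70, y -30 to +30, centre x = +40), solid to the rim at both its ends. Their floors are at z = 4 mm.
- heat_sink: Bare aluminium heat sink lying flat on the bench, fins up: 52 mm long (its x, along the fins), 36 mm wide (its y), 28 mm high; six upright fins on a 5 mm base, the two outer fins form its flat long sides, which can be gripped. About 80 g. Origin: centre of the underside, z up.
- tall_capacitor: Tall can capacitor, a plain upright cylinder with black sleeve and aluminium top, 40 mm in diameter and 100 mm high, with two 5 mm terminal stubs on top (look only, nothing to feel); stands on the bench. About 0.18 kg. Origin: centre of the underside, z (its axis) up.
- short_capacitor: Short can capacitor, the same 40 mm diameter and look as the tall one but only 50 mm high; stands on the bench and must be left alone. Origin: centre of the underside, z (its axis) up.
Not all that is in view belongs to the job. What is shaped like the tall_capacitor but pink or yellow is not meant.

How it is judged:
On the way:
1. the heat sink lies flat, fins up, on the floor of the larger compartment, let go, while the tall capacitor is still away from the tray (x of heat_sink in the frame of tray between -0.07 and 0.006 m and y of heat_sink in the frame of tray between -0.05 and 0.05 m and z of heat_sink in the frame of tray below 0.008 m and angle between heat_sink's own z axis and vertical below 0.17 rad and linear speed of heat_sink below 0.02 m/s and contact force between the fingers and heat_sink below 0.1 N and horizontal distance between tall_capacitor and tray above 0.12 m), for 0.2 s.
At the end, for the whole second after the job is handed in: The heat sink is at rest flat (within about 10 degrees), fins up, on the floor of the larger compartment and the tall capacitor is at rest upright (within about 10 degrees) on the floor of the smaller one: origins inside the compartment and less than 4 mm above its floor (x of heat_sink in the frame of tray between -0.07 and 0.006 m and y of heat_sink in the frame of tray between -0.05 and 0.05 m and z of each of heat_sink, tall_capacitor in the frame of tray below 0.008 m and angle between each of heat_sink, tall_capacitor's own z axis and vertical below 0.17 rad and linear speed of each of heat_sink, tall_capacitor below 0.02 m/s and x of tall_capacitor in the frame of tray between 0.01 and 0.07 m and y of tall_capacitor in the frame of tray between -0.03 and 0.03 m); the robot touches nothing.
It fails at once if the short capacitor is moved more than 30 mm or tipped (distance of short_capacitor from where it was at the start of the episode above 0.03 m or angle between short_capacitor's own z axis and vertical above 0.35 rad).
It also fails if it takes over 53 s, if anything falls off the work surface, if the arm or the gripper's body presses on something with over 40 N, if the wrist force passes 120 N, or if a joint passes its speed limit or range.

## Working session

There is one attempt and no reset: what is moved stays moved. The work goes in short steps, Python scripts to look and compute and a tool call to move; the robot and the scene stay as the last step left them, time stands still between calls to the robot, and variables do not carry over. Pictures are saved under pics/ and viewed, at most 13 in all, crops included, and the job is handed in when it is done.

Besides the shell and the picture viewer there is one more tool, called after "Request:" by a JSON object that holds its "op" and its "data", one argument or row to a line. drive_tool: Moves the arm, as the interface text tells. Its arguments: {"type":"object","properties":{"commands":{"type":"string"},"grip_force":{"type":"number"}},"required":["commands"]}

```bash
mkdir -p pics; python3 - <<'E'
from station import env
import cv2,numpy as np
s=env.get_state();print(s)
for n in("scene","side","wrist"):
    cv2.imwrite(f"pics/{n}0.png",env.capture(n));print(n,env.get_calibration(n))
a=cv2.imread("pics/scene0.png");b=cv2.imread("pics/side0.png")
cv2.imwrite("pics/a0.png",cv2.resize(a,(800,600)))
cv2.imwrite("pics/b0.png",cv2.resize(b,(800,600)))
E
```

```text
{'t': 0.0, 'qpos': array([-1.4475854 ,  0.43526069,  0.02493781,  1.57412294, -0.011578  ,
        1.1340144 , -0.07510555]), 'joint_velocities': array([-0.00018508,  0.00048536,  0.00047676, -0.00077302, -0.00042604,
        0.00049253, -0.00151128]), 'joint_efforts': array([ 6.79029436e-04, -6.70474505e+01,  1.02545075e+00, -3.16202867e+01,
        1.56537473e-02,  1.26599593e-02,  2.58968680e-05]), 'ee_pos': array([0.1398617 , 0.6086083 , 0.23049216]), 'orientation': array([-3.13993910e+00,  1.55724842e-04,  2.91574743e+00]), 'wrist_force': array([0.00939898, 0.16720769, 1.15618297]), 'torque': array([ 0.02017926, -0.01610037,  0.021964  ]), 'grasp_force': 0.0, 'opening': 1.0002313520326165}
scene {'fov_y': 47.06494952687025, 'cx': 257.1199613105954, 'cy': 193.8717105902133, 'R': array([[ 0.2465817 ,  0.96907905,  0.00912442],
       [ 0.80619797, -0.19989359, -0.55685491],
       [-0.53781251,  0.14466632, -0.83055966]]), 't': array([-0.18221208, -0.42660066,  1.0479378 ])}
side {'fov_y': 44.767546541356396, 'cx': 250.88940072711472, 'cy': 192.27063005214228, 'R': array([[-0.98297287, -0.18374031,  0.00195851],
       [-0.12662953,  0.66964151, -0.73180955],
       [ 0.13315141, -0.71959694, -0.68150638]]), 't': array([0.57057279, 0.06961133, 0.74429065])}
wrist {'fov_y': 65.57113141657632, 'cx': 257.391098475528, 'cy': 192.32427867916678, 'tool_from_camera': array([[-5.20636799e-05, -9.62901306e-01, -2.69853799e-01,
         6.73387303e-02],
       [ 9.99999916e-01,  5.96381429e-05, -4.05735704e-04,
        -6.14969897e-04],
       [ 4.06777019e-04, -2.69853798e-01,  9.62901222e-01,
        -1.42437571e-01],
       [ 0.00000000e+00,  0.00000000e+00,  0.00000000e+00,
         1.00000000e+00]])}
```

View pics/a0.png

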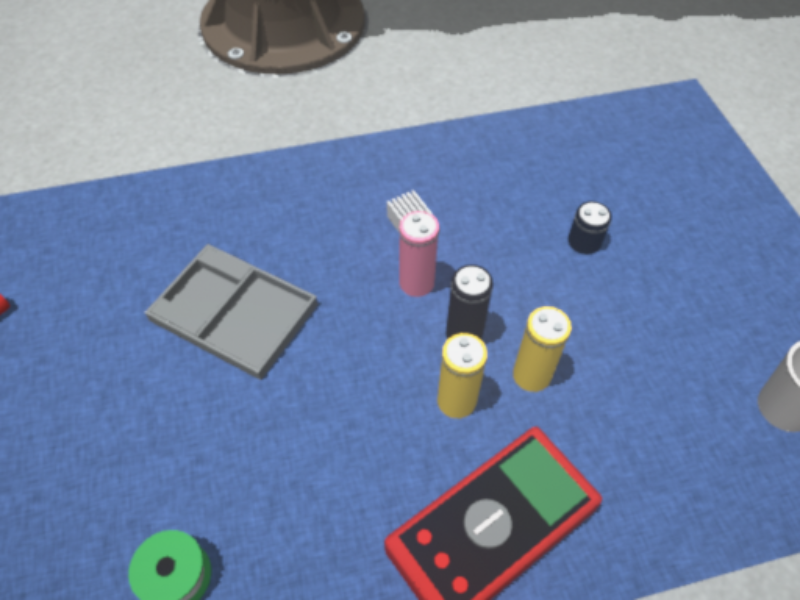

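View pics/b0.png

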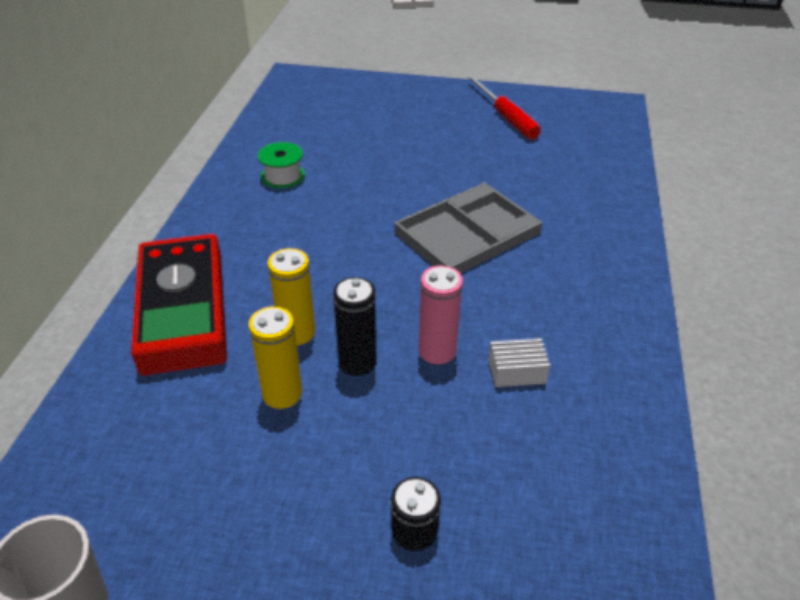

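Scene view (800-px scale): the tray is at (232,310) and the heat sink at (410,207), partly hidden by the pink can. Candidates for the tall capacitor in scene and side view:
- Black tall can: (470,300) and (355,325).
- Pink can: (418,250) and (440,315).
- Yellow cans: (543,350), (463,375) and (275,355), (290,295).
- Short black can: (590,228) and (415,513).

The tall black can fits, since it has a black sleeve and twice the height. I'll confirm it in a crop while measuring.

```bash
cat > h.py <<'E'
import cv2,numpy as np
from station import env
def ray(n,uv):
    c=env.get_calibration(n);f=192/np.tan(np.radians(c["fov_y"])/2)
    d=np.array([(uv[0]-c["cx"])/f,(uv[1]-c["cy"])/f,1.]);R=np.array(c["R"])
    return -R.T@np.array(c["t"]),R.T@d
def onz(n,uv,z):
    o,d=ray(n,uv);return (o+d*(z-o[2])/d[2])
def tri(a,ua,b,ub):
    o1,d1=ray(a,ua);o2,d2=ray(b,ub)
    k=np.linalg.lstsq(np.c_[d1,-d2],o2-o1,rcond=None)[0]
    p,q=o1+k[0]*d1,o2+k[1]*d2
    return (p+q)/2,np.linalg.norm(p-q)
E
python3 - <<'E'
from h import *
np.set_printoptions(precision=4,suppress=True)
T={}
for n in("scene","side"):
    im=cv2.imread(f"pics/{n}0.png");hsv=cv2.cvtColor(im,cv2.COLOR_BGR2HSV)
    # bright grey tops
    m=((hsv[...,1]<60)&(hsv[...,2]>100)).astype(np.uint8)
    seeds={"scene":dict(tall=(301,179),short=(380,136),sink=(262,130)),"side":dict(tall=(227,186),short=(265,316),sink=(332,232))}[n]
    k,l,st,ce=cv2.connectedComponentsWithStats(m,connectivity=4)
    for o,(x,y) in seeds.items():
        w=l[y-8:y+9,x-8:x+9];w=w[w>0];i=np.bincount(w).argmax()
        c=cv2.findContours((l==i).astype(np.uint8),0,1)[0][0]
        if o=="sink":
            print(n,o,st[i],cv2.approxPolyDP(c,2.5,True)[:,0].tolist())
        else:
            e=cv2.fitEllipse(cv2.convexHull(c));T[n,o]=e[0];print(n,o,e,onz(n,e[0],.1 if o=="tall" else .05))
    m=((hsv[...,1]<70)&(hsv[...,2]>40)).astype(np.uint8)
    k,l,st,ce=cv2.connectedComponentsWithStats(m,connectivity=4)
    x,y={"scene":(165,207),"side":(285,147)}[n]
    i=l[y,x];c=cv2.convexHull(cv2.findContours((l==i).astype(np.uint8),0,1)[0][0])
    print(n,"tray",st[i],cv2.approxPolyDP(c,2,True)[:,0].tolist())
for o in("tall","short"):print(o,tri("scene",T["scene",o],"side",T["side",o]))
a=cv2.imread("pics/scene0.png");b=cv2.imread("pics/side0.png")
A=cv2.resize(a[115:275,90:350],None,fx=3,fy=3)
cv2.imwrite("pics/a1.png",A)
cv2.imwrite("pics/b1.png",cv2.resize(b[112:260,190:360],None,fx=4,fy=4))
E
```

```text
scene tall ((302.0814208984375, 179.01100158691406), (19.103408813476562, 23.022926330566406), 97.7024917602539) [0.5966 0.1046 0.1   ]
scene short ((379.9571838378906, 136.45370483398438), (14.990117073059082, 20.533050537109375), 104.02787780761719) [0.5083 0.2806 0.05  ]
scene sink [248 122  31  31 655] [[248, 129], [248, 138], [255, 148], [256, 141], [265, 152], [278, 147], [277, 137], [265, 122]]
scene tray [  93  156  110   87 5238] [[133, 156], [201, 189], [201, 197], [166, 242], [96, 205], [93, 200]]
side tall ((226.21998596191406, 185.1452178955078), (15.852386474609375, 22.665699005126953), 86.41001892089844) [0.5981 0.1029 0.1   ]
side short ((265.7938537597656, 317.85308837890625), (23.832504272460938, 26.900218963623047), 94.84920501708984) [0.5096 0.2792 0.05  ]
side sink [313 216  39  31 989] [[345, 216], [314, 219], [317, 246], [349, 243], [351, 232]]
side tray [ 253  117   94   58 3124] [[346, 142], [344, 149], [295, 174], [276, 169], [253, 149], [254, 141], [309, 117]]
tall (array([0.5977, 0.1043, 0.1014]), np.float64(0.00023869573589600774))
short (array([0.5094, 0.2799, 0.0513]), np.float64(0.0002392850479244035))
```

View pics/a1.png

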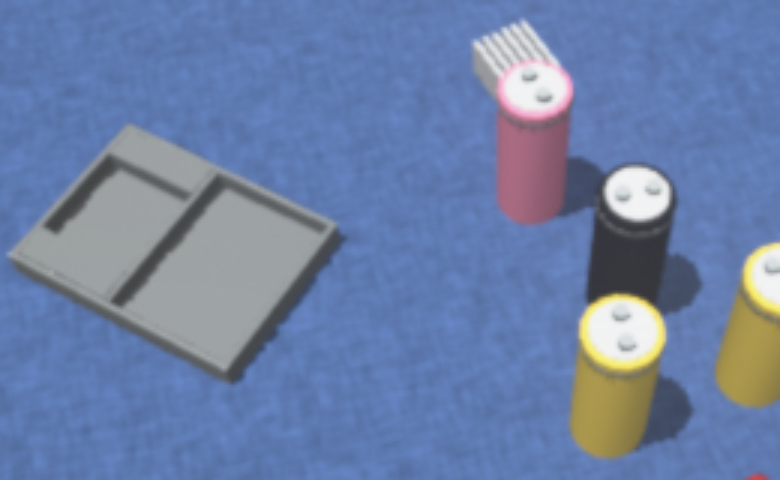

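View pics/b1.png

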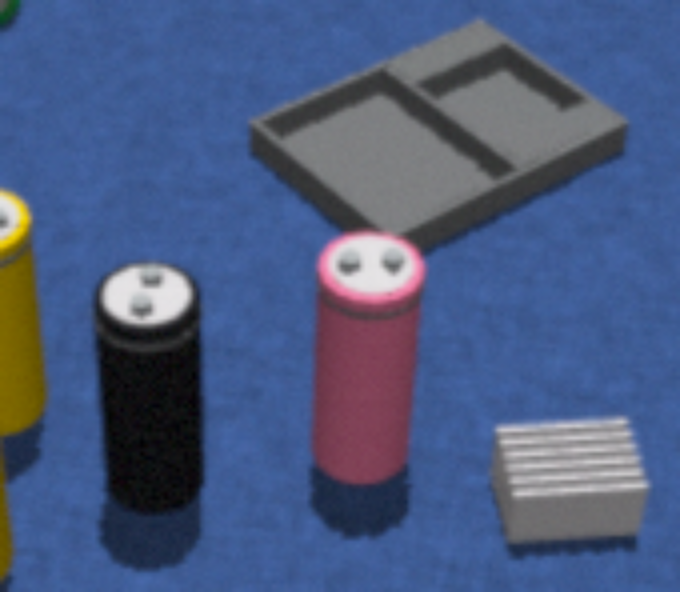

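The crops confirm the choice: the tall black can has its white top at scene crop (638,193) and side crop (148,295). The tray's small compartment is on the left in the scene view. The heat sink top has side-crop corners at about (495,428), (630,418), (645,487) and (512,497). Next I'll cast the corners.

```bash
python3 - <<'E'
from h import *
np.set_printoptions(precision=4,suppress=True)
S=lambda p:(p[0]/3+90-.33,p[1]/3+115-.33)
D=lambda p:(p[0]/4+190-.375,p[1]/4+112-.375)
t=[onz("scene",S(p),.018)[:2] for p in((130,125),(340,228),(230,375),(10,255))];print("tray",np.array(t),np.mean(t,0),[np.linalg.norm(t[i]-t[i-1]) for i in range(4)])
print([np.arctan2(*(t[i]-t[j])[::-1]) for i,j in((0,1),(3,2))])
t2=[onz("side",D(p),.018)[:2] for p in((480,20),(250,125),(627,125))];print("side",np.array(t2))
h=np.array([onz("side",D(p),.028)[:2] for p in((495,428),(630,418),(645,487),(512,497))]);print("sink",h,h.mean(0),[np.linalg.norm(h[i]-h[i-1]) for i in range(4)],[np.arctan2(*(h[i]-h[j])[::-1]) for i,j in((0,1),(3,2))])
b=np.array([onz("side",D(p),0)[:2] for p in((515,542),(640,537))]);print("bot",b)
print("scene corners",np.array([onz("scene",S(p),.028)[:2] for p in((474,42),(525,20))]))
pk=cv2.imread("pics/side0.png")
for n,p,f in(("pink",(372,262),D),):print(n,onz("side",D(p),.1))
print("pinkscene",onz("scene",S((536,88)),.1),"yel",onz("scene",S((622,330)),.1),onz("scene",(350.5,208.5),.1))
E
```

```text
tray [[ 0.4222 -0.1475]
 [ 0.5249 -0.0401]
 [ 0.6029 -0.1127]
 [ 0.4989 -0.2206]] [ 0.5122 -0.1302] [np.float64(0.10592706962245672), np.float64(0.1486775737407595), np.float64(0.10651616167088358), np.float64(0.14985768542111477)]
[np.float64(-2.334097481299148), np.float64(-2.337968438879652)]
side [[ 0.4992 -0.2221]
 [ 0.5991 -0.1122]
 [ 0.4217 -0.1459]]
sink [[0.4664 0.0766]
 [0.4144 0.0613]
 [0.4075 0.0971]
 [0.4569 0.1116]] [0.4363 0.0867] [np.float64(0.036233382484452896), np.float64(0.05414509491600242), np.float64(0.03651853968270471), np.float64(0.05141806742963939)] [np.float64(0.2877183630701494), np.float64(0.285372044310136)]
bot [[0.4531 0.1093]
 [0.4054 0.0977]]
scene corners [[0.4157 0.0641]
 [0.4055 0.0991]]
pink [0.5195 0.0698 0.1   ]
pinkscene [0.5187 0.0734 0.1   ] yel [0.6699 0.0741 0.1   ] [0.6629 0.1563 0.1   ]
```

Request:
{"op": "drive_tool", "data": {
  "commands": "0 0 0 0 0 -0.128 1; 0 0 0 0 0 -0.128 1; 0 0 0 0 0 -0.128 1; 0 0 0 0 0 -0.126 1; -10 -42 0 0 0 0 1; -10 -42 0 0 0 0 1; -10 -42 0 0 0 0 1; -10 -42 0 0 0 0 1; -10 -42 0 0 0 0 1; -10 -42 0 0 0 0 1",
  "grip_force": 40
}}

```text
t: 1.15
ee_pos: [0.2688, 0.3823, 0.2312]
orientation: [-3.142, -0.0, -2.858]
wrist_force: [0.6, 1.0, 0.6]
opening: 0.999
grasp_force: 0.0
```

Request:
{"op": "drive_tool", "data": {
  "commands": "-10 -42 0 0 0 0 1; -10 -42 0 0 0 0 1; -10 -42 0 0 0 0 1; -10 -42 0 0 0 0 1; -10 -42 0 0 0 0 1; -10 -42 0 0 0 0 1; -10 -42 0 0 0 0 1; -8 -38 0 0 0 0 1; 0 0 0 0 0 0 1; 0 0 0 0 0 0 1"
}}

```text
t: 2.15
ee_pos: [0.4361, 0.0866, 0.2311]
orientation: [3.142, -0.0, -2.86]
wrist_force: [0.2, 0.4, -0.0]
opening: 1.004
grasp_force: 0.0
```

```bash
cat >> h.py <<'E'
from scipy.spatial.transform import Rotation as Ro
def go(x,y,z,yaw=None):
    s=env.get_state();R=Ro.from_euler("xyz",s["orientation"])
    if yaw is not None:
        print("turn z",-((yaw-s["orientation"][2]+np.pi)%(2*np.pi)-np.pi));R=Ro.from_euler("xyz",[np.pi,0,yaw])
    print("t",s["t"],"pos",s["ee_pos"],"rpy",s["orientation"],"q",s["qpos"].round(2),"tool mm",(R.inv().apply(np.array([x,y,z])-s["ee_pos"])*1000).round(1))
def wz(uv,z,s):
    c=env.get_calibration("wrist");f=192/np.tan(np.radians(c["fov_y"])/2);M=np.array(c["tool_from_camera"])
    R=Ro.from_euler("xyz",s["orientation"])
    d=R.apply(M[:3,:3]@[(uv[0]-c["cx"])/f,(uv[1]-c["cy"])/f,1.]);o=R.apply(M[:3,3])+s["ee_pos"]
    return o+d*(z-o[2])/d[2]
E
python3 - <<'E'
from h import *
np.set_printoptions(precision=4,suppress=True)
go(.436,.0865,.003,3.426)
s=env.get_state();im=env.capture("wrist");cv2.imwrite("pics/w1.png",im)
cv2.imwrite("pics/w1b.png",cv2.resize(im,(800,600)))
E
```

```text
turn z -0.0026862343294453694
t 2.15 pos [0.4361 0.0866 0.2311] rpy [ 3.1415 -0.0005 -2.8599] q [-0.55  0.13  0.26  2.   -0.04  1.01  1.59] tool mm [  0.1  -0.1 228.1]
```

View pics/w1b.png

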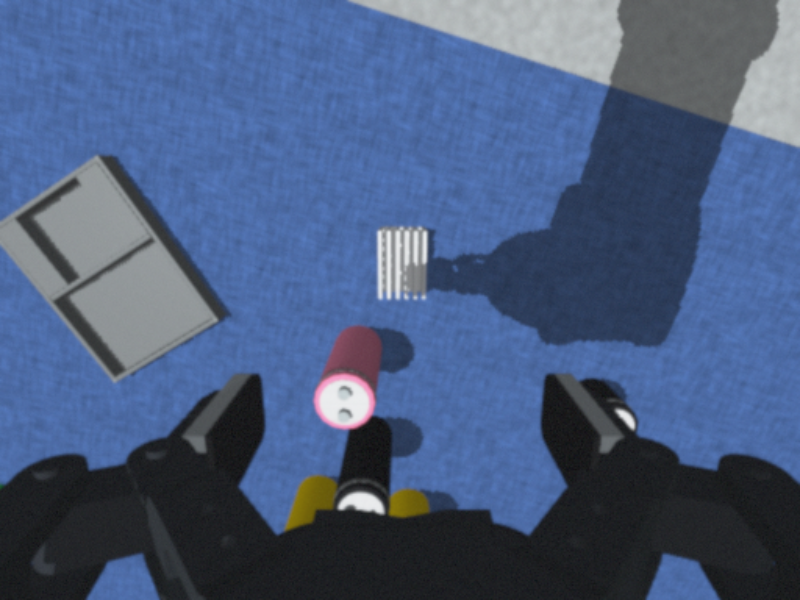

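The wrist view shows the sink centred between the fingers at (402,264) with its fins square to them. That agrees with the side-view fix to about 1 mm, so I'll descend and grip.

Request:
{"op": "drive_tool", "data": {
  "commands": "0 0 45 0 0 0 1; 0 0 45 0 0 0 1; 0 0 45 0 0 0 1; 0 0 45 0 0 0 1; 0 0 30 0 0 0 1; 0 0 18 0 0 0 1; 0 0 0 0 0 0 0.3; 0 0 0 0 0 0 0; 0 0 0 0 0 0 0; 0 0 0 0 0 0 0"
}}

```text
t: 3.2
ee_pos: [0.4369, 0.088, 0.0047]
orientation: [3.141, 0.002, -2.857]
wrist_force: [0.5, -0.1, 1.0]
opening: 0.414
grasp_force: 39.8
```

Request:
{"op": "drive_tool", "data": {
  "commands": "0 0 0 0 0 0 0; 0 0 0 0 0 0 0; 0 0 -20 0 0 0 0; 0 0 -30 0 0 0 0; 0 0 -45 0 0 0 0; 0 0 -45 0 0 0 0; 0 0 0 0 0 0 0; 0 0 0 0 0 0 0"
}}

```text
t: 4.0
ee_pos: [0.4368, 0.0878, 0.145]
orientation: [3.141, 0.004, -2.857]
wrist_force: [0.6, 0.7, -2.4]
opening: 0.413
grasp_force: 40.5
```

```bash
python3 - <<'E'
from h import *
np.set_printoptions(precision=4,suppress=True)
go(.534,-.107,.15,.806)
a=env.capture("side")[100:260,170:400];b=env.capture("wrist")
cv2.imwrite("pics/g1.png",np.hstack([cv2.resize(a,(420,300)),cv2.resize(b,(380,300))]))
E
```

```text
turn z 2.620058943626028
t 4.0 pos [0.4368 0.0878 0.145 ] rpy [ 3.1407  0.004  -2.8571] q [-0.54  0.25  0.27  2.12 -0.1   0.78  1.64] tool mm [-73.2 205.   -5. ]
```

View pics/g1.png

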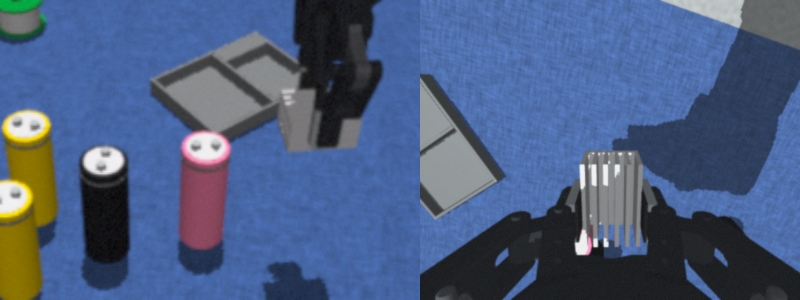

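The sink is held level and clear, at side-crop (318,118). Turning it now, then carrying it to above the larger compartment.

Request:
{"op": "drive_tool", "data": {
  "commands": "0 0 0 0 0 0.146 0; 0 0 0 0 0 0.146 0; 0 0 0 0 0 0.146 0; 0 0 0 0 0 0.146 0; 0 0 0 0 0 0.146 0; 0 0 0 0 0 0.146 0; 0 0 0 0 0 0.146 0; 0 0 0 0 0 0.146 0; 0 0 0 0 0 0.146 0; 0 0 0 0 0 0.146 0"
}}

```text
t: 5.1
ee_pos: [0.4351, 0.0868, 0.1421]
orientation: [-3.139, 0.001, 1.959]
wrist_force: [0.6, 0.4, -0.7]
opening: 0.41
grasp_force: 40.4
```

Request:
{"op": "drive_tool", "data": {
  "commands": "0 0 0 0 0 0.146 0; 0 0 0 0 0 0.146 0; 0 0 0 0 0 0.146 0; 0 0 0 0 0 0.146 0; 0 0 0 0 0 0.146 0; 0 0 0 0 0 0.146 0; 0 0 0 0 0 0.146 0; 0 0 0 0 0 0.138 0; 0 0 0 0 0 0 0; 0 0 0 0 0 0 0"
}}

```text
t: 6.1
ee_pos: [0.4355, 0.087, 0.1426]
orientation: [3.142, 0.002, 0.81]
wrist_force: [0.2, -0.9, -1.4]
opening: 0.413
grasp_force: 40.4
```

Request:
{"op": "drive_tool", "data": {
  "commands": "-12 34 0 0 0 0 0; -12 34 0 0 0 0 0; -12 34 0 0 0 0 0; -12 34 0 0 0 0 0; -12 34 0 0 0 0 0; -13 35 0 0 0 0 0; 0 0 0 0 0 0 0; 0 0 0 0 0 0 0"
}}

```text
t: 6.9
ee_pos: [0.533, -0.1085, 0.1428]
orientation: [-3.141, 0.001, 0.806]
wrist_force: [-0.4, 0.4, -0.6]
opening: 0.412
grasp_force: 40.5
```

```bash
python3 - <<'E'
from h import *
np.set_printoptions(precision=4,suppress=True)
go(.534,-.107,.009,.806)
im=env.capture("wrist");cv2.imwrite("pics/w2.png",cv2.resize(im,(640,480)))
E
```

```text
turn z -0.00010469527846757032
t 6.9 pos [ 0.533  -0.1085  0.1428] rpy [-3.1409  0.0008  0.8059] q [-0.48  0.49  0.82  1.92 -0.45  0.92 -0.2 ] tool mm [  1.7  -0.3 133.8]
```

View pics/w2.png

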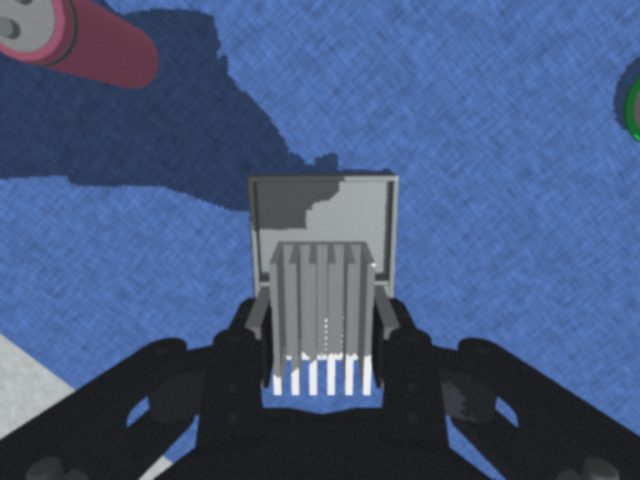

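The tray sits square and centred under the held sink, with its rim from u=250 to 398 and its end wall at v=178. Descending and releasing with a narrow opening, because the compartment is 100 mm wide.

Request:
{"op": "drive_tool", "data": {
  "commands": "0 0 35 0 0 0 0; 0 0 35 0 0 0 0; 0 0 30 0 0 0 0; 0 0 15 0 0 0 0; 0 0 10 0 0 0 0; 0 0 5 0 0 0 0; 0 0 3 0 0 0 0; 0 0 0 0 0 0 0; 0 0 0 0 0 0 0"
}}

```text
t: 7.85
ee_pos: [0.534, -0.1075, 0.0111]
orientation: [3.141, -0.001, 0.806]
wrist_force: [-0.9, 0.6, -2.2]
opening: 0.412
grasp_force: 40.6
```

Request:
{"op": "drive_tool", "data": {
  "commands": "0 0 2 0 0 0 0; 0 0 0 0 0 0 0; 0 0 0 0 0 0 0.5; 0 0 0 0 0 0 0.58; 0 0 0 0 0 0 0.58; 0 0 -10 0 0 0 0.58; 0 0 -30 0 0 0 0.58; 0 0 -40 0 0 0 0.58; 0 0 -50 0 0 0 0.8; 0 0 -50 0 0 0 1"
}}

```text
t: 8.85
ee_pos: [0.5326, -0.1077, 0.1905]
orientation: [-3.141, 0.001, 0.805]
wrist_force: [1.8, 0.3, 0.7]
opening: 0.894
grasp_force: 0.0
```

Request:
{"op": "drive_tool", "data": {
  "commands": "0 0 -15 0 0 0 1; 0 0 0 0 0 0 1"
}}

```text
t: 9.05
ee_pos: [0.5348, -0.108, 0.2066]
orientation: [3.138, -0.004, 0.806]
wrist_force: [-0.3, -1.0, -0.3]
opening: 1.0
grasp_force: 0.0
```

```bash
python3 - <<'E'
from h import *
np.set_printoptions(precision=4,suppress=True)
go(.5975,.1038,.215,1.71-np.pi);go(.5975,.1038,.215,1.71)
go(.5975,.1038,.215,.14);go(.5975,.1038,.215)
im=env.capture("scene");w=env.capture("wrist")
cv2.imwrite("pics/s2.png",np.hstack([cv2.resize(im[130:260,80:253],(400,300)),cv2.resize(w,(400,300))]))
E
```

```text
turn z 2.237165414529474
t 9.05 pos [ 0.5348 -0.108   0.2066] rpy [ 3.1379 -0.0039  0.8056] q [-0.54  0.42  0.89  1.85 -0.38  1.04 -0.26] tool mm [-201.   -91.4   -8.4]
turn z -0.9044272390603192
t 9.05 pos [ 0.5348 -0.108   0.2066] rpy [ 3.1379 -0.0039  0.8056] q [-0.54  0.42  0.89  1.85 -0.38  1.04 -0.26] tool mm [201.   91.4  -8.4]
turn z 0.6655727609396807
t 9.05 pos [ 0.5348 -0.108   0.2066] rpy [ 3.1379 -0.0039  0.8056] q [-0.54  0.42  0.89  1.85 -0.38  1.04 -0.26] tool mm [  91.6 -201.    -8.4]
t 9.05 pos [ 0.5348 -0.108   0.2066] rpy [ 3.1379 -0.0039  0.8056] q [-0.54  0.42  0.89  1.85 -0.38  1.04 -0.26] tool mm [ 196.2 -101.5   -8. ]
```

View pics/s2.png

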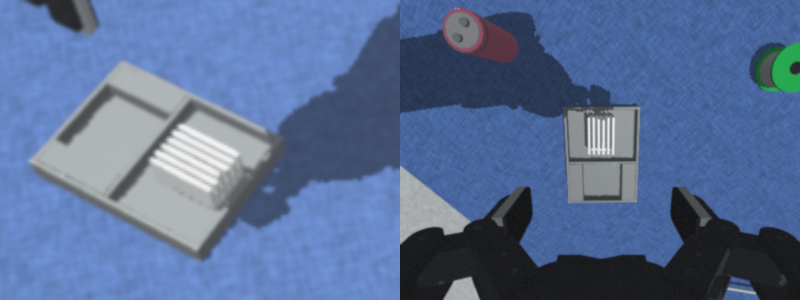

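The sink lies flat, fins up, inside the larger compartment at left-crop (200,165) and is released. Next the tall can, closing along 98°, which points the fingers between the neighbouring cans.

Request:
{"op": "drive_tool", "data": {
  "commands": "0 0 0 0 0 0.133 1; 0 0 0 0 0 0.133 1; 0 0 0 0 0 0.133 1; 0 0 0 0 0 0.133 1; 0 0 0 0 0 0.134 1; 18 -40 0 0 0 0 1; 18 -40 0 0 0 0 1; 18 -40 0 0 0 0 1; 18 -40 0 0 0 0 1; 19 -41 0 0 0 0 1"
}}

```text
t: 10.15
ee_pos: [0.5948, 0.1058, 0.2017]
orientation: [3.141, 0.003, 0.139]
wrist_force: [1.4, -0.7, 0.7]
opening: 0.997
grasp_force: 0.0
```

Request:
{"op": "drive_tool", "data": {
  "commands": "0 0 0 0 0 0 1; 0 0 0 0 0 0 1; 0 0 0 0 0 0 1"
}}

```text
t: 10.45
ee_pos: [0.5948, 0.1028, 0.2025]
orientation: [3.141, 0.002, 0.138]
wrist_force: [0.3, -0.9, -0.5]
opening: 1.003
grasp_force: 0.0
```

```bash
python3 - <<'E'
from h import *
np.set_printoptions(precision=4,suppress=True)
go(.5975,.1038,.051,.14)
w=env.capture("wrist")
cv2.imwrite("pics/w3.png",cv2.resize(w,(640,480)))
E
```

```text
turn z -0.002155758705796984
t 10.45 pos [0.5948 0.1028 0.2025] rpy [3.1406 0.0018 0.1378] q [-0.92  0.61  1.05  1.72 -0.57  1.16 -1.14] tool mm [  2.8  -0.6 151.5]
```

View pics/w3.png

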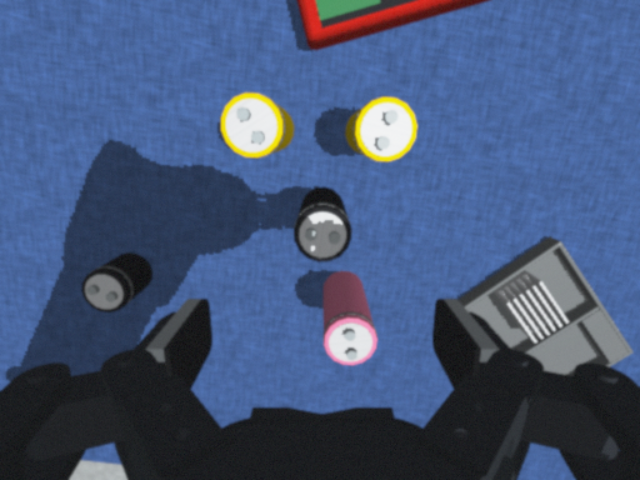

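The wrist view shows the black tall can at (322,233), centred between the fingers and about 3 mm ahead, with the finger paths clear. I'll correct by 3 mm and descend.

Request:
{"op": "drive_tool", "data": {
  "commands": "3 0 35 0 0 0 1; 0 0 40 0 0 0 1; 0 0 40 0 0 0 1; 0 0 26 0 0 0 1; 0 0 10 0 0 0 1; 0 0 0 0 0 0 1; 0 0 0 0 0 0 0.4; 0 0 0 0 0 0 0.2; 0 0 0 0 0 0 0.2; 0 0 0 0 0 0 0.2",
  "grip_force": 50
}}

```text
t: 11.5
ee_pos: [0.5994, 0.1048, 0.0536]
orientation: [-3.141, -0.002, 0.14]
wrist_force: [-0.4, 0.6, 4.9]
opening: 0.458
grasp_force: 49.3
```

Request:
{"op": "drive_tool", "data": {
  "commands": "0 0 0 0 0 0 0.2; 0 0 -10 0 0 0 0.2; 0 0 -25 0 0 0 0.2; 0 0 -35 0 0 0 0.2; 0 0 -40 0 0 0 0.2; 0 0 -30 0 0 0 0.2; 0 0 0 0 0 0 0.2; 0 0 0 0 0 0 0.2"
}}

```text
t: 12.3
ee_pos: [0.5986, 0.105, 0.1931]
orientation: [-3.141, -0.001, 0.14]
wrist_force: [-0.2, 0.0, -0.9]
opening: 0.453
grasp_force: 50.4
```

```bash
python3 - <<'E'
from h import *
np.set_printoptions(precision=4,suppress=True)
go(.4845,-.159,.19);go(.4845,-.159,.19,.45)
E
```

```text
t 12.3 pos [0.5986 0.105  0.1931] rpy [-3.1408 -0.0013  0.14  ] q [-0.91  0.62  1.04  1.72 -0.58  1.15 -1.13] tool mm [-149.8  245.5    2.7]
turn z -0.30999858190370766
t 12.3 pos [0.5986 0.105  0.1931] rpy [-3.1408 -0.0013  0.14  ] q [-0.91  0.62  1.04  1.72 -0.58  1.15 -1.13] tool mm [-217.6  188.1    3.1]
```

Request:
{"op": "drive_tool", "data": {
  "commands": "-21 35 0 0 0 0 0.2; -21 35 0 0 0 0 0.2; -21 35 0 0 0 0 0.2; -21 35 0 0 0 0 0.2; -22 35 0 0 0 0 0.2; -22 35 0 0 0 0 0.2; -22 36 0 0 0 0 0.2; 0 0 0 0 0 0 0.2; 0 0 0 0 0 0 0.2"
}}

```text
t: 13.2
ee_pos: [0.4832, -0.1602, 0.1916]
orientation: [-3.141, 0.001, 0.137]
wrist_force: [0.7, -0.0, -1.2]
opening: 0.459
grasp_force: 50.5
```

```bash
python3 - <<'E'
from h import *
np.set_printoptions(precision=4,suppress=True)
go(.4845,-.159,.058)
a=env.capture("side");b=env.capture("scene")
cv2.imwrite("pics/p1.png",np.hstack([cv2.resize(a[20:220,200:400],(400,400)),cv2.resize(b[70:270,60:260],(400,400))]))
E
```

```text
t 13.2 pos [ 0.4832 -0.1602  0.1916] rpy [-3.1406  0.0012  0.137 ] q [-0.57  0.44  1.09  1.96 -0.46  1.02 -0.7 ] tool mm [  1.6  -0.9 133.6]
```

View pics/p1.png

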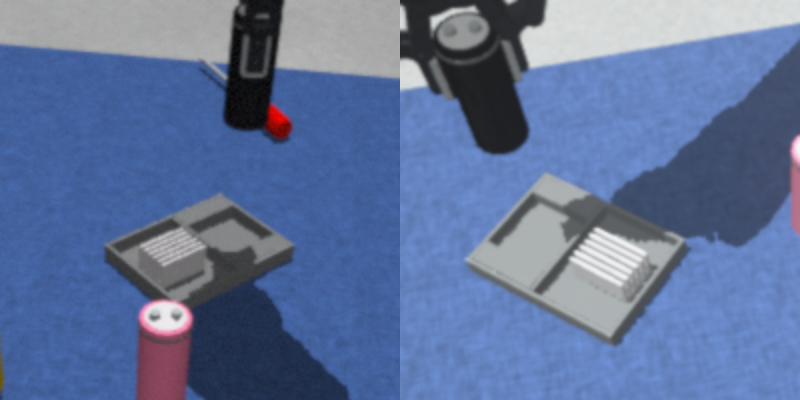

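The can hangs above the small compartment, with its lower end at about side (247,117) and scene (499,140). I'll check that point by triangulation before lowering.

```bash
python3 - <<'E'
from h import *
np.set_printoptions(precision=4,suppress=True)
b=((499-400)/2+60,137/2+70);a=(200+247/2,20+118/2)
print(tri("scene",b,"side",a))
c=((463-400)/2+60,33/2+70);print(onz("scene",c,.238))
print(onz("scene",b,.138),onz("side",a,.138))
E
```

```text
(array([ 0.4807, -0.1619,  0.1378]), np.float64(0.0037368417327803935))
[ 0.4831 -0.1572  0.238 ]
[ 0.4833 -0.1609  0.138 ] [ 0.4796 -0.1645  0.138 ]
```

Request:
{"op": "drive_tool", "data": {
  "commands": "1 -1 35 0 0 0 0.2; 0 0 35 0 0 0 0.2; 0 0 25 0 0 0 0.2; 0 0 0 0 0 0 0.2; 0 0 0 0 0 0 0.2"
}}

```text
t: 13.8
ee_pos: [0.4853, -0.158, 0.0974]
orientation: [3.142, 0.001, 0.141]
wrist_force: [0.6, -0.3, -0.4]
opening: 0.452
grasp_force: 50.4
```

Request:
{"op": "drive_tool", "data": {
  "commands": "0 0 15 0 0 0 0.2; 0 0 12 0 0 0 0.2; 0 0 8 0 0 0 0.2; 0 0 3 0 0 0 0.2; 0 0 0 0 0 0 0.2; 0 0 0 0 0 0 0.2"
}}

```text
t: 14.4
ee_pos: [0.4852, -0.1589, 0.0595]
orientation: [3.141, -0.0, 0.139]
wrist_force: [-0.4, -0.5, -1.0]
opening: 0.452
grasp_force: 50.5
```

Request:
{"op": "drive_tool", "data": {
  "commands": "0 0 1 0 0 0 0.2; 0 0 1 0 0 0 0.2; 0 0 0 0 0 0 0.2; 0 0 0 0 0 0 0.2"
}}

```text
t: 14.8
ee_pos: [0.4854, -0.1587, 0.0576]
orientation: [3.141, -0.001, 0.14]
wrist_force: [0.4, -0.2, 3.4]
opening: 0.453
grasp_force: 50.6
```

Force rises to +3.4 N, so the can is on the floor. Releasing and retreating straight up.

Request:
{"op": "drive_tool", "data": {
  "commands": "0 0 0 0 0 0 0.5; 0 0 0 0 0 0 0.6; 0 0 0 0 0 0 0.8; 0 0 0 0 0 0 1; 0 0 0 0 0 0 1; 0 0 -20 0 0 0 1; 0 0 -40 0 0 0 1; 0 0 -50 0 0 0 1; 0 0 -50 0 0 0 1; 0 0 -20 0 0 0 1"
}}

```text
t: 15.8
ee_pos: [0.4863, -0.16, 0.2413]
orientation: [3.14, -0.004, 0.139]
wrist_force: [0.7, -0.2, -0.3]
opening: 0.997
grasp_force: 0.0
```

Request:
{"op": "drive_tool", "data": {
  "commands": "0 0 0 0 0 0 1; 0 0 0 0 0 0 1; 0 0 0 0 0 0 1"
}}

```text
t: 16.1
ee_pos: [0.4844, -0.1581, 0.2361]
orientation: [-3.141, 0.002, 0.14]
wrist_force: [-0.2, -0.4, -1.0]
opening: 1.001
grasp_force: 0.0
```

```bash
python3 - <<'E'
from h import *
a=env.capture("side");b=env.capture("scene")
cv2.imwrite("pics/p2.png",np.hstack([cv2.resize(a[20:220,200:400],(400,400)),cv2.resize(b[70:270,60:260],(400,400))]))
E
```

```text
(no output)
```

View pics/p2.png

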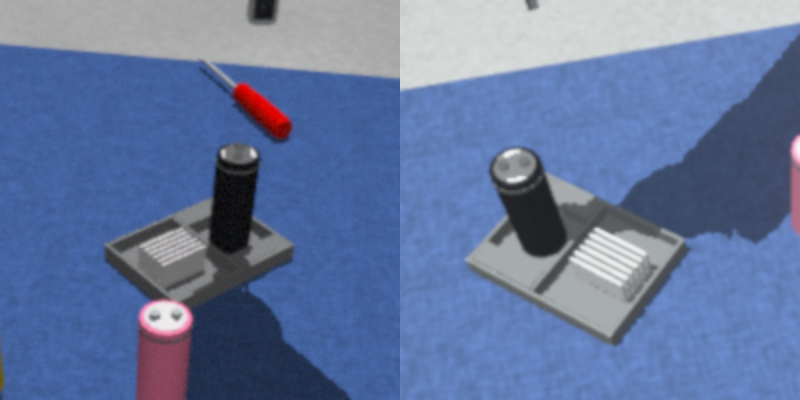

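The can stands upright in the small compartment at side (235,195) and scene (528,200). The sink is flat in the large one and the gripper is clear.

```bash
python3 -c "
from station import env
print(env.sign_off())"
```

```text
the job is handed in; nothing more can be done
None
```

The job is handed in: the last pictures show the heat sink flat, fins up, in the larger compartment and the tall capacitor upright in the smaller one, with the sink placed first and the short capacitor never approached; no verdict was returned.

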